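# Unclip the lens cassette from the raised stand

## Task

Turn the black bakelite knob clockwise until its nose points along the white mark line on the dark steel arm, which raises the brass lens stand, then slide the lock fully in over the nose so that the stand cannot drop. Then, leaving the knob locked, pinch the two sprung side catches of the lens cassette together, draw it straight up out of its seat and finish holding it still and upright in the gripper, catches still squeezed, with its foot at least 6 cm above the seat it came from. Leave the other things on the bench where they are.

Things in the scene. Friction and masses are not known exactly. Their poses are not given: they have to be found in the camera images.
- lens_unit: Grey cast base plate, fixed to the bench, 130 x 350 x 15 mm (x, y, z), lying at any of many places and turned up to 0.35 rad. Origin on the bench under the base; x, y along its edges, z up. In this frame the knob axis is at (0, +70 mm), the brass lens stand's centre at (0, -100 mm).
- knob (a joint): Angle of the knob, rad: 0 at the start (its lower stop), grows clockwise seen from above, stops at 1.9. It must turn 0.85 to 1.45 rad to reach the mark. It stays where it is left (friction about 0.1 N m) and raises the lens stand by 12 mm per rad.
- knob_grip (a point): Point on the knob's upright axis, 50 mm above the bench, half-way up the part to grip: a black upright bar 46 mm long, 11 mm thick, from 28 to 64 mm above the bench, standing on a round skirt of 22 mm radius (18 to 28 mm above the bench). Its x axis points along the bar, towards the nose; z up.
- knob_nose (a point): Rounded tip of the knob's nose, a black tongue 8 mm wide and 8 mm high on the skirt, in line with the bar, ending 38 mm from the axis, 23 mm above the bench. Its x axis points outwards along the nose and bar.
- mark (a point): White mark line, 3 x 22 mm, on the flat dark steel index arm, its middle 45 mm from the knob axis and 18 mm above the bench. The arm is fixed, and turns with the start by up to 0.3 rad about the knob axis against the base. The point's y axis points outwards from the knob axis along the line: the nose is on the mark when it points along this axis.
- lock (a joint): Travel of the lock, m: 0 as it starts (drawn back), grows as it slides along the index arm towards the knob axis, 0.025 fully in. Friction about 1.5 N. Its two prongs, 15 mm apart, pass either side of the nose, so they block if the nose is more than about 0.15 rad off.
- lock_tab (a point): Centre of the upright thumb tab of the lock, half-way up, 50 mm above the bench: a bright steel plate 24 mm wide across the arm, 10 mm thick along it, from 27 to 63 mm above the bench; 80 mm from the knob axis at the start, 55 mm when fully in. Its -y axis points to the knob axis, along the slide. The lock's low body under it is 34 mm wide, up to 27 mm above the bench.
- socket (a point): Centre of the seat floor of the brass lens stand, on which the cassette's foot rests; 58 mm above the bench at the start, rising with the knob. The stand is a small brass tray 46 x 78 mm (x, y) whose walls reach 22 mm above this point. At the two y ends it has a lip, 14 to 20 mm above this point and from 27 mm outwards, under which the barbs of the catches sit. x, y as the base's.
- cassette_grip (a point): Point on the centre line of the lens cassette 45 mm above its foot, at the middle height of the catches' grip plates. The cassette is a loose aluminium block 36 x 26 x 70 mm (x, y, z) with a round lens in its +x and -x faces, standing upright in the stand; 0.11 to 0.22 kg in all. On its +y and -y sides are the catches, which can be gripped from 24 to 62 mm above the foot. x, y as the base's at the start, z up.
- cassette: The same cassette; origin at the centre of its foot, axes as above.
- catch_a (a joint): Inward travel of the +y catch, m: 0 sprung out, 0.007 pushed home. The catch is a steel plate 24 mm wide (x), 5 mm thick; its outer face is 25 mm from the centre line at 0, 18 mm at 0.007 (50 mm over both catches when out, 36 mm when in). The barb at its foot clears the lip from 0.0035; spring force 2 N at 0, 5.5 N at 0.007.
- catch_b (a joint): The same for the -y catch.
- prism: Bystander: violet-tinged glass prism lying on a flat face, 90 x 45 x 39 mm; origin at the centre of its underside.
- loupe: Bystander: metal loupe, 42 mm across, 38 mm high; origin at the centre of its underside.
- burner_cover: Bystander: domed copper burner cover with a button on top, 84 mm across, 58 mm high; origin at the centre of its underside.
- test_tile: Bystander: white ceramic tile, 100 x 100 x 9 mm; origin at the centre of its underside.
There are look-alikes about, which are no part of the job. Leave any turquoise look-alike of the cassette alone.

How it is judged (in metres and radians):
On the way, in this order (a step that is already met when the one before it is completed fails the run):
1. the knob's nose points along the mark (angle between the x axis of knob_nose and the y axis of mark, either way round below 0.12 rad), for 0.2 s.
2. the lock is slid in over the nose, the knob on its mark (angle between the x axis of knob_nose and the y axis of mark, either way round below 0.12 rad and value of joint lock above 0.02 m), for 0.2 s.
3. both catches are pinched in, knob locked (all of step 2 and value of joint each of catch_a, catch_b above 0.004 m), for 0.1 s.
4. the cassette is drawn up out of its seat by the pinched catches (all of step 3 and z of cassette_grip in the frame of socket above 0.1 m and angle between cassette_grip's own z axis and vertical below 0.35 rad and contact force between the fingers and cassette above 1 N and contact force between cassette and lens_unit below 0.1 N), for 0.2 s.
At the end, for the whole second after the job is handed in: The nose is within 0.12 rad of the mark, the lock is in by at least 20 of its 25 mm, both catches are pressed in by more than 4 mm by the fingers, and the cassette's foot is at least 55 mm above the seat, upright within 0.35 rad, still, touching no part of the unit (all of step 4 and linear speed of cassette below 0.03 m/s and angular speed of cassette below 0.3 rad/s); the arm keeps its last pose, push and grip.
It fails at once if the prism is pushed away or tipped (distance of prism from where it was at the start of the episode above 0.03 m or angle between prism's own z axis and vertical above 0.4 rad).
It fails at once if the loupe is pushed away or tipped (distance of loupe from where it was at the start of the episode above 0.03 m or angle between loupe's own z axis and vertical above 0.4 rad).
It fails at once if the burner cover is pushed away or tipped (distance of burner_cover from where it was at the start of the episode above 0.03 m or angle between burner_cover's own z axis and vertical above 0.4 rad).
It fails at once if the test tile is pushed away or tipped (distance of test_tile from where it was at the start of the episode above 0.03 m or angle between test_tile's own z axis and vertical above 0.4 rad).
It fails at once if the cassette leaves its seat before the lock is in (z of cassette_grip in the frame of socket above 0.065 m and not (value of joint lock above 0.02 m)).
It also fails if it takes over 61 s, if anything falls off the work surface, if the arm or the gripper's body presses on something with over 40 N, if the wrist force passes 120 N, or if a joint passes its speed limit or range.

## Robot

A 7-joint arm with a two-finger parallel gripper is mounted at the origin on the work surface. World frame = base frame: x ahead of the robot, y to its left, z up, the work surface at z = 0. Lengths are in mm, angles in rad, forces in N, time in s.
With the tool pointing down it reaches from about 350 to 900 mm from the base axis. Payload 7.2 kg.
Tool frame: the origin (TCP) lies midway between the tips of the shut fingers; the grasp point (between the pads) lies 19 mm behind it; z points along the fingers, y is the direction in which the jaws open and shut (so a half turn about z gives the same grasp; the last joint's range is limited). The gripper opens to 88 mm and grips with 3 to 60 N. Pads are 20 mm wide; open, the fingers measure 115 mm over their backs; the gripper's body (75 mm by 178 mm) begins 61 mm behind the grasp point.
Start: joints at [1.253, 0.411, -0.013, 1.596, 0.006, 1.134, -0.082], TCP at [154.494, -605.608, 222.653] pointing down, gripper open.
Joint ranges: [-2.95, 2.95], [-0.29, 1.99], [-1.47, 1.44], [0.14, 2.54], [-1.03, 4.17], [0.13, 1.85], [-2.86, 2.86]. Speed limits (rad/s): [2.39, 2.39, 3.01, 3.01, 3.14, 3.14, 3.14].

## Interface

Orientations are given as a rotation vector (axis times angle).
In Python, from bench import status, viewer, close_job gives the robot as it stands. The module is installed in compiled form; this text tells all that it offers.
- The arm moves only by the shell command python3 -m crank 'ROWS' [FORCE]. ROWS is JSON, a list that holds one entry, the list of rows, each a list of 7 numbers: the turn, a rotation vector about the tool's x, y, z in degrees, then the shift along the tool's x, y, z in cm, then the opening, from -1 (shut) to 1 (fully open). In form: [[[wx, wy, wz, dx, dy, dz, jaw], ...]]. A call has 1 to 8 rows; each row is the pose to reach, as a shift and turn from the pose commanded when the call began, along the tool's axes at that moment; what a row does not reach only later rows make up. A row lasts 1/12 s, in which the tool goes at most 41.7 mm and 7.16 degrees, less where a joint would pass 70% of its speed; a pose out of reach is approached as far as the arm can. A call with a gripper value outside its range is refused whole. The fingers move at their own pace and stop on an object; FORCE is the grip in N (left out, the last holds). Time passes only in rows, so rows that repeat a pose let the fingers close. It gives the time, the measured TCP pose, the force and the opening at its end, in the units of the state.
- status.observe(): the state, without advancing time (a new reading comes with each control period).
- viewer.grab_frame(name): name is "side" or "top" or "wrist"; returns a dict with "image" (480x640x3 uint8, red, green, blue), "fx", "fy", "cx", "cy" (pixels), "rvec" (rotation vector, rad) and "tvec" (3), from world to camera coordinates, as OpenCV has them; the wrist camera has in their place "tool_from_camera" (4x4, takes a point from camera to tool coordinates, whose origin is the TCP and whose axes are the flange's). Camera axes: x right, y down, z forward; pixel columns grow to the right and rows downward; lengths in mm; the calibration is good to about 2 mm. A picture is of the moment at which its call begins: read the wrist's pose just before it. There is no depth.
- close_job(): hands the job in, once; it reports no verdict.
Trained networks look in a picture, given as the dict that the camera call returned (one of the last four; its "shot" number tells which), for a name from the list of things; names that differ only in an ending like _2 or _b are one class to them, and where a whole thing is asked for, a point or a joint stands for the part that bears it (a point fixed in the world has none). Each returns a list of dicts, best first, with "score" (0 to 1); they miss things now and then, are a little off and sometimes report something else, mostly with a low value. They report only what shows in the picture. A call takes as long as a camera call. They do not tell look-alikes from the thing itself.
- viewer.trace(picture, query): "region" (480x640 bool, what is visible of it) and "point" ([column, row] in pixels, amid what is visible of it).
The state is a dict: "time_s": time; "joint_positions": joint angles; "joint_vel": joint speeds; "tau": joint torques, N m; "eef_pos": TCP position; "eef_rot": TCP orientation; "ft_force": force on the tool from outside, world axes, zero at the start; "wrist_torque": the same for the moment, N m; "width": finger opening in mm.
Only numpy, scipy, OpenCV 4.12 (cv2) and the standard library are available. Lean on these libraries where they do the work, as an engineer would, in place of code of your own. Each camera call takes 0.05 s, during which the arm holds its last target.

## Working session

There is one attempt and no reset: what is moved stays moved. The work goes in short steps, Python scripts to look and compute and a shell command to move; the robot and the scene stay as the last step left them, time stands still between calls to the robot, and variables do not carry over. Pictures are saved under pics/ and viewed, and the job is handed in when it is done.

```bash
mkdir -p pics; ls
cat > h.py <<'E'
import numpy as np, cv2
from scipy.spatial.transform import Rotation as R
from bench import status, viewer
def save(name,img): cv2.imwrite('pics/'+name,cv2.cvtColor(img,cv2.COLOR_RGB2BGR))
def ray(p,uv,st=None):
    K=(p['fx'],p['fy'],p['cx'],p['cy'])
    d=np.array([(uv[0]-K[2])/K[0],(uv[1]-K[3])/K[1],1.])
    if 'tool_from_camera' in p:
        T=np.array(p['tool_from_camera']); Rt=R.from_rotvec(st['eef_rot']).as_matrix()
        o=Rt@T[:3,3]+np.array(st['eef_pos']); return o,Rt@T[:3,:3]@d
    Rm=R.from_rotvec(np.ravel(p['rvec'])).as_matrix(); t=np.ravel(p['tvec'])
    return -Rm.T@t, Rm.T@d
def atz(p,uv,z,st=None):
    o,d=ray(p,uv,st); return o+d*(z-o[2])/d[2]
def proj(p,X,st=None):
    X=np.array(X,float)
    if 'tool_from_camera' in p:
        T=np.array(p['tool_from_camera']); Rt=R.from_rotvec(st['eef_rot']).as_matrix()
        x=T[:3,:3].T@(Rt.T@(X-np.array(st['eef_pos']))-T[:3,3])
    else:
        x=R.from_rotvec(np.ravel(p['rvec'])).as_matrix()@X+np.ravel(p['tvec'])
    return np.array([p['fx']*x[0]/x[2]+p['cx'],p['fy']*x[1]/x[2]+p['cy']])
E
python3 - <<'E'
from h import *
st=status.observe(); print({k:np.round(v,3).tolist() for k,v in st.items()})
for n in ['top','side','wrist']:
    p=viewer.grab_frame(n); save(n+'0.png',p['image']); print(n,p['fx'],p['cx'],p['cy'])
    if n!='wrist': print(p['rvec'],p['tvec'], ray(p,(320,240)))
    else: print(p['tool_from_camera'])
    if n=='top':
      for q in ['lens_unit','knob','lock','cassette','knob_nose','knob_grip','mark','lock_tab','socket','prism','loupe','burner_cover','test_tile']:
        r=viewer.trace(p,q); print(q,[(round(a['score'],2),np.round(a['point']).tolist(),int(a['region'].sum())) for a in r])
E
```

```text
pics
{'time_s': 0.0, 'joint_positions': [1.253, 0.412, -0.013, 1.597, 0.006, 1.134, -0.082], 'joint_vel': [0.001, 0.002, -0.0, -0.0, -0.001, 0.0, -0.001], 'tau': [0.0, -58.796, 0.642, -29.108, -0.054, 0.018, 0.0], 'eef_pos': [154.344, -605.137, 221.808], 'eef_rot': [-3.116, -0.391, 0.001], 'ft_force': [-0.607, -0.021, 0.332], 'wrist_torque': [0.095, -0.01, -0.038], 'width': 88.028}
top 475.8167911963635 320.71248065133 239.4891160751086
[ 2.17559591 -2.11825283  0.12278322] [   3.09426049  539.21067317 1263.68112806] (array([ 371.25342258,   -4.80536075, 1322.7983681 ]), array([ 0.12800281,  0.01863769, -0.99160038]))
lens_unit [(0.96, [298.0, 256.0], 5026)]
knob [(0.7, [271.0, 246.0], 218), (0.32, [175.0, 262.0], 554)]
lock [(0.63, [275.0, 247.0], 215), (0.53, [360.0, 163.0], 641), (0.47, [244.0, 240.0], 137)]
cassette [(0.74, [335.0, 261.0], 254), (0.52, [342.0, 316.0], 204), (0.5, [386.0, 258.0], 276)]
knob_nose [(0.74, [277.0, 246.0], 229)]
knob_grip [(0.68, [276.0, 248.0], 230)]
mark [(0.94, [256.0, 247.0], 690)]
lock_tab [(0.73, [248.0, 242.0], 140)]
socket [(0.75, [340.0, 264.
[... 155 characters left out ...]
161.0], 200)]
burner_cover [(0.58, [360.0, 163.0], 673), (0.29, [248.0, 238.0], 138)]
test_tile [(0.79, [480.0, 245.0], 1286)]
side 584.8732051764832 322.8736647989533 248.72684759523688
[ 0.3894628  -2.80497582  1.11044143] [ 540.81691431  157.56008142 1229.3523487 ] (array([ 324.26589841,  846.48545161, 1003.45867811]), array([ 0.19280352, -0.66797091, -0.71894954]))
wrist 395.4404874721656 318.511143800331 246.14920710793282
[[ 3.99856158e-04 -9.54218919e-01 -2.99108834e-01  8.33665204e+01]
 [ 9.99999919e-01  3.69726437e-04  1.57321213e-04  1.61710665e-01]
 [-3.95304342e-05 -2.99108873e-01  9.54218990e-01 -1.62171957e+02]
 [ 0.00000000e+00  0.00000000e+00  0.00000000e+00  1.00000000e+00]]
```

View pics/top0.png

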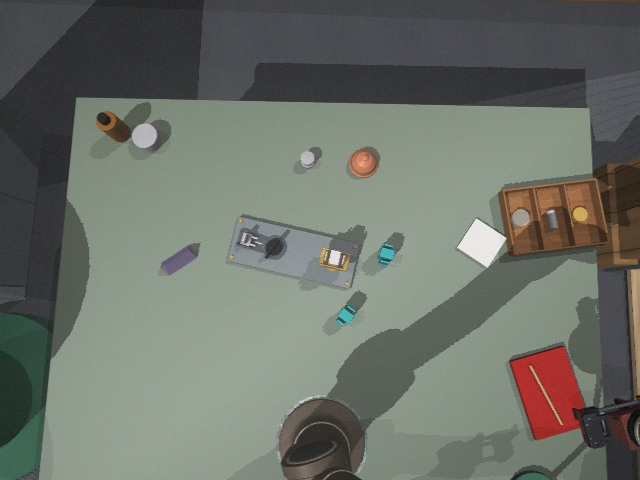

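View pics/side0.png

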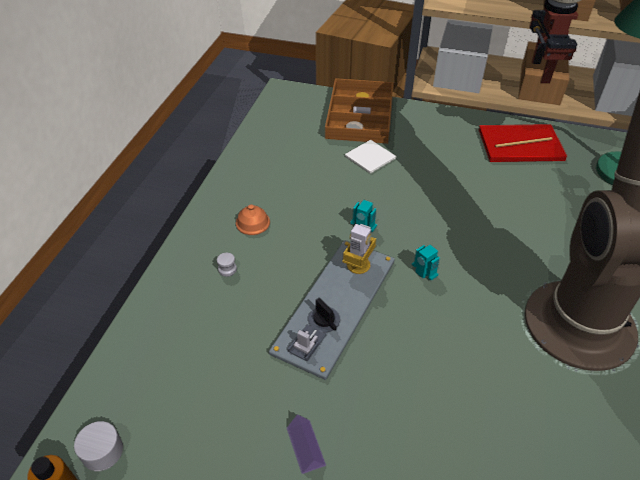

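View pics/wrist0.png

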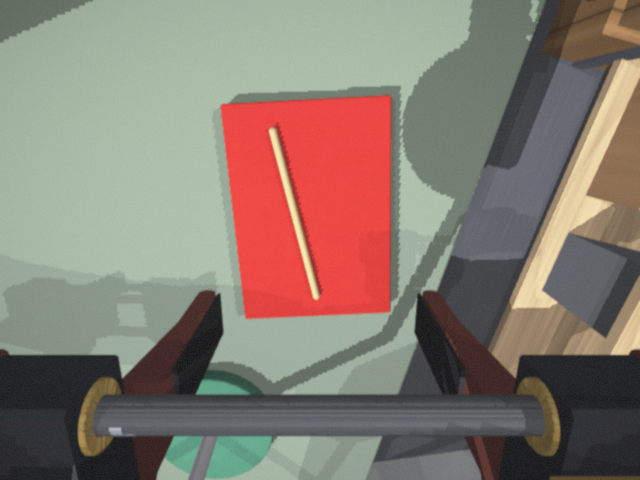

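Run:
```python
from h import *
p=viewer.grab_frame('top'); s=viewer.grab_frame('side')
im=cv2.resize(p['image'][200:300,220:400],None,fx=4.4,fy=4.4,interpolation=cv2.INTER_CUBIC); save('topz.png',im)
im=cv2.resize(s['image'][215:385,260:400],None,fx=3.5,fy=3.5,interpolation=cv2.INTER_CUBIC); save('sidez.png',im)
for pp,nm in ((p,'top'),(s,'side')):
    r=viewer.trace(pp,'lens_unit')[0]['region'].astype(np.uint8)
    c=max(cv2.findContours(r,cv2.RETR_EXTERNAL,cv2.CHAIN_APPROX_NONE)[0],key=cv2.contourArea)
    pts=np.array([atz(pp,q[0],15)[:2] for q in c],np.float32)
    print(nm,cv2.minAreaRect(pts))
```

```text
top ((505.47869873046875, 93.36248779296875), (348.3134460449219, 130.0597686767578), 78.59844970703125)
side ((504.01513671875, 79.411376953125), (392.92474365234375, 134.40740966796875), 78.59527587890625)
```

View pics/topz.png

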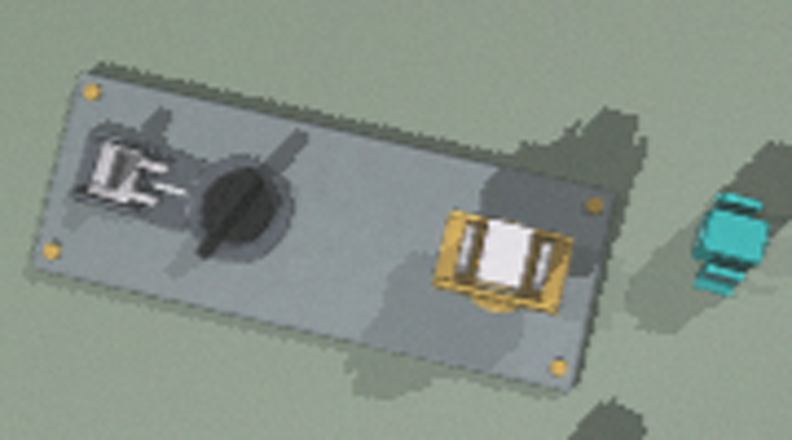

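View pics/sidez.png

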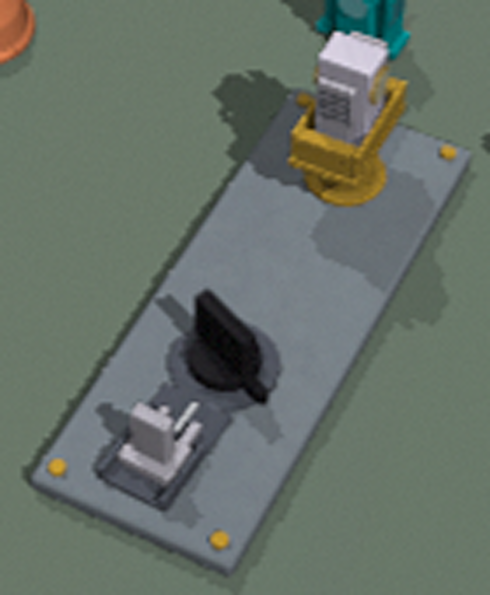

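The top view shows the grey unit with the knob at (274,246), lock at (248,240) and cassette at (336,259). Two turquoise look-alikes stand at (387,255) and (346,316). The real cassette is the white/aluminium one in the brass tray on the grey base, so I'm leaving the turquoise ones alone. Next I move over the knob and measure with the wrist camera.

```bash
python3 -m crank '[[[0,0,-7,3.4,-1.7,-0.3,1],[0,0,-14,6.8,-3.4,-0.6,1],[0,0,-21,10.2,-5.1,-1,1],[0,0,-28,13.6,-6.8,-1.3,1],[0,0,-35,17,-8.5,-1.6,1],[0,0,-42,20.4,-10.2,-2,1],[0,0,-49,23.8,-11.9,-2.3,1],[0,0,-56,27.2,-13.6,-2.6,1]]]'
```

```text
time_s: 1.67
eef_pos: [385.6, -405.3, 249.2]
eef_rot: [2.563, 1.816, -0.0]
ft_force: [-0.7, -0.9, 0.2]
width: 87.7
```

```bash
python3 -m crank '[[[0,0,-6,3.8,-0.4,0,1],[0,0,-12,7.6,-0.8,0,1],[0,0,-18,11.4,-1.2,0,1],[0,0,-24,15.2,-1.6,0,1],[0,0,-30,19,-2,0,1],[0,0,-36,22.8,-2.4,0,1],[0,0,-42,26.6,-2.8,0,1],[0,0,-48,30.4,-3.2,0,1]]]'
```

```text
time_s: 2.33
eef_pos: [456.8, -107.9, 249.0]
eef_rot: [1.604, 2.7, -0.0]
ft_force: [-0.6, 0.2, -0.1]
width: 87.9
```

```bash
python3 -m crank '[[[0,0,-5,3,2.6,0,1],[0,0,-10,6,5.3,0,1],[0,0,-15,9,8,0,1],[0,0,-20,12,10.7,0,1],[0,0,-24,15,13.4,0,1],[0,0,-26,18,16,0,1],[0,0,-26,20.7,18.4,0,1],[0,0,-26,20.7,18.4,0,1]]]'
python3 - <<'E'
from h import *
st=status.observe(); p=viewer.grab_frame('wrist'); save('w1.png',p['image'])
print(st['eef_pos'],st['eef_rot'])
for q in ['knob','lock','mark','lens_unit','cassette']:
    r=viewer.trace(p,q); print(q,[(round(a['score'],2),np.round(a['point']).tolist(),int(a['region'].sum())) for a in r])
u=np.array([.198,.980]); c=np.array([505.5,93.4])
for n,o,z in (('knob',70,64),('tab',150,63),('stand',-100,60)):
    print(n,c+o*u,proj(p,[*(c+o*u),z],st))
E
```

```text
time_s: 3.0
eef_pos: [520.1, 168.3, 249.1]
eef_rot: [-0.949, -2.994, -0.008]
ft_force: [-0.4, -0.3, -0.1]
width: 87.4
[520.12948707 168.25089117 249.12849931] [-0.9493798  -2.99381424 -0.00799436]
knob [(0.59, [295.0, 221.0], 1709), (0.42, [346.0, 199.0], 4961)]
lock [(0.78, [372.0, 192.0], 1144)]
mark [(0.96, [347.0, 201.0], 4915)]
lens_unit [(0.86, [254.0, 231.0], 33062)]
cassette [(0.94, [70.0, 350.0], 598), (0.74, [25.0, 190.0], 2922), (0.66, [116.0, 319.0], 3783)]
knob [519.36 162.  ] [310.82204468 221.25807149]
tab [535.2 240.4] [393.6910816  185.32858354]
stand [485.7  -4.6] [149.51565723 289.72853975]
```

View pics/w1.png

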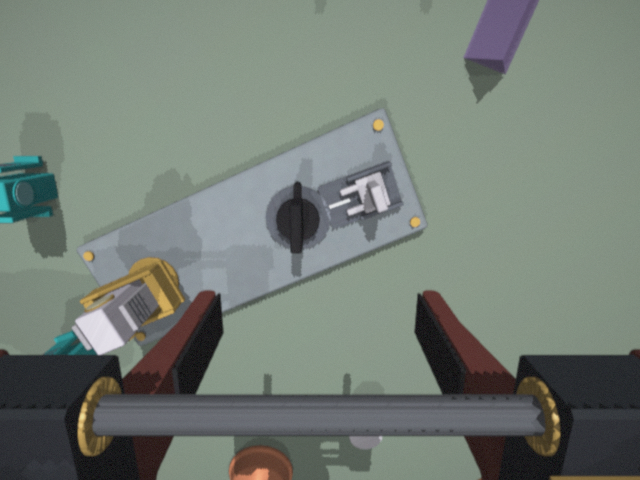

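Run:
```python
from h import *
st=status.observe(); p=viewer.grab_frame('wrist')
for uv in [(383,109),(427,226),(80,248)]: print(uv,atz(p,uv,15,st))
print('knob low/hi',atz(p,(297,218),64,st),atz(p,(297,218),28,st), atz(p,(297,183),23,st))
im=cv2.resize(p['image'][90:270,230:440],None,fx=3.8,fy=3.3,interpolation=cv2.INTER_CUBIC);save('w1z.png',im)
t=viewer.grab_frame('top')
r=viewer.trace(t,'lens_unit'); print([(a['score'],a['point']) for a in r])
for uv in [(241,216),(358,241),(351,288),(226,262)]: print(uv,atz(t,uv,15))
```

```text
(383, 109) [480.57265155 262.60947877  15.        ]
(427, 226) [602.95080516 237.16778511  15.        ]
(80, 248) [410.18488268 -70.93420837  15.        ]
knob low/hi [509.88672819 142.4737357   64.        ] [515.62073193 135.81448936  28.        ] [488.27572357 155.89952661  23.        ]
[(0.6, [322.0, 253.5])]
(241, 216) [602.02256765 242.54473209  15.        ]
(358, 241) [539.99946519 -85.46321665  15.        ]
(351, 288) [410.01612517 -68.61613518  15.        ]
(226, 262) [472.10406923 277.70778144  15.        ]
```

View pics/w1z.png

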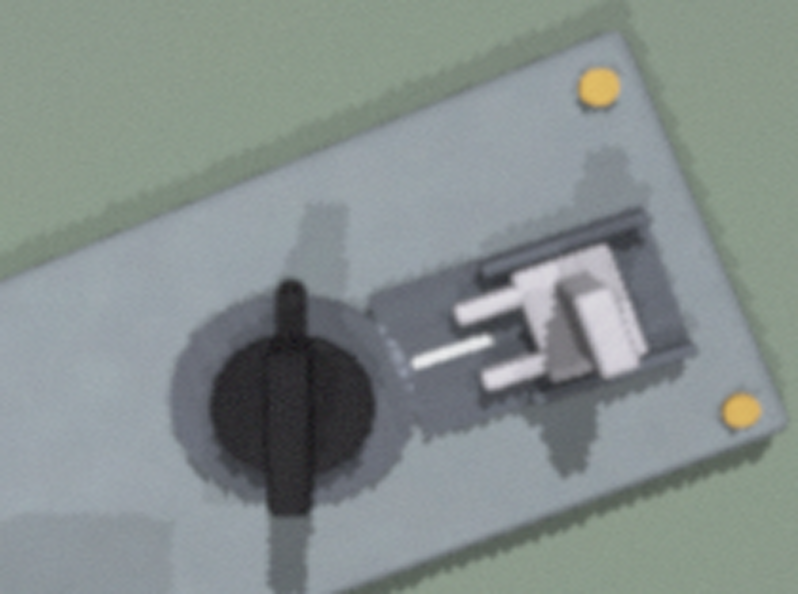

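Run:
```python
from h import *
for i in range(3):
    st=status.observe(); p=viewer.grab_frame('wrist'); print(st['time_s'],np.round(st['eef_pos'],1),np.round(st['eef_rot'],4),np.abs(st['joint_vel']).max())
save('w2.png',p['image'])
np.savez('w2.npz',**{k:v for k,v in p.items() if k!='shot'},pos=st['eef_pos'],rot=st['eef_rot'])
im=cv2.resize(p['image'][70:290,60:240],None,fx=3,fy=2.5,interpolation=cv2.INTER_CUBIC);save('w2a.png',im)
im=cv2.resize(p['image'][90:270,260:450],None,fx=4,fy=3,interpolation=cv2.INTER_CUBIC);save('w2b.png',im)
# refine corners by line fit on region edges
r=viewer.trace(p,'lens_unit')[0]['region'].astype(np.uint8)
o=p['image'].copy(); cs=cv2.findContours(r,cv2.RETR_EXTERNAL,cv2.CHAIN_APPROX_NONE)[0]; cv2.drawContours(o,cs,-1,(255,0,0),1); save('w2c.png',o)
```

```text
3.45 [520.7 158.6 248.8] [ 9.6570e-01  2.9889e+00 -6.0000e-04] 0.005980036663610763
3.5 [520.7 158.8 248.8] [ 9.6520e-01  2.9892e+00 -5.0000e-04] 0.006915430094610736
3.55 [520.7 159.1 248.8] [ 9.6460e-01  2.9894e+00 -4.0000e-04] 0.006563380552811195
```

View pics/w2c.png

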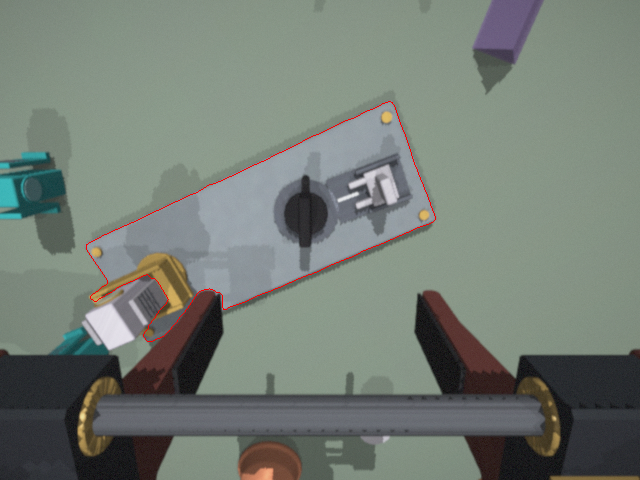

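View pics/w2b.png

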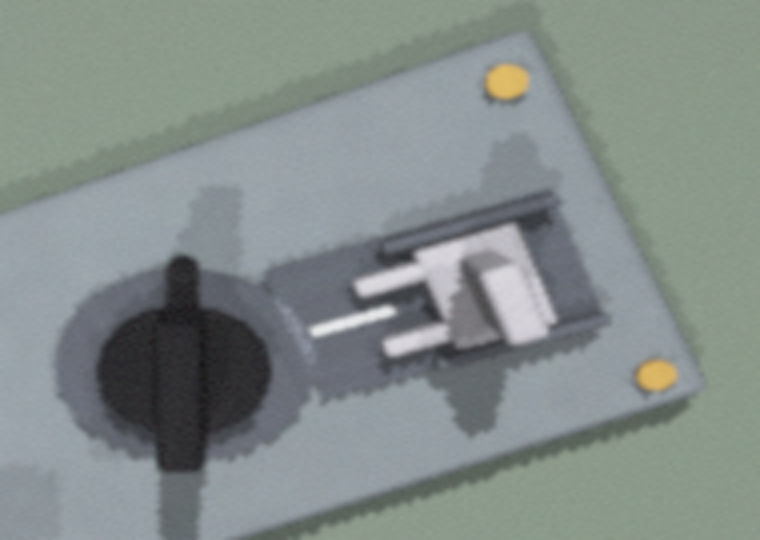

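```bash
cat >> h.py <<'E'
def load(f):
    d=np.load(f); p={k:(d[k].item() if d[k].ndim==0 else d[k]) for k in d.files}
    return p,dict(eef_pos=d['pos'],eef_rot=d['rot'])
def basefit(p,st,obs):
    # obs: list of (base xyz, uv)
    from scipy.optimize import least_squares
    def f(v):
        c,s=np.cos(v[2]),np.sin(v[2])
        return np.concatenate([proj(p,[v[0]+c*b[0]-s*b[1],v[1]+s*b[0]+c*b[1],b[2]],st)-uv for b,uv in obs])
    r=least_squares(f,[506,90,-.2]); return r.x,r.fun
E
python3 - <<'E'
from h import *
p,st=load('w2.npz')
v,res=basefit(p,st,[((-65,175,15),(393,101)),((65,175,15),(435,218)),((-65,-175,15),(87,244))])
print(v,res.round(1))
c,s=np.cos(v[2]),np.sin(v[2])
B=lambda x,y:np.array([v[0]+c*x-s*y,v[1]+s*x+c*y])
print('knob',B(0,70),'stand',B(0,-100))
print('knob meas skirt',atz(p,(306.2,213.3),28,st))
n=atz(p,(305.5,176.5),23,st);print('nose',n, np.linalg.norm(n[:2]-B(0,70)),np.degrees(np.arctan2(*(n[:2]-B(0,70))[::-1])))
a=atz(p,(337.5,200.7),18,st);b=atz(p,(358.7,194),18,st);m=(a+b)/2
print('mark',a,b,np.degrees(np.arctan2(*(b-a)[1::-1])),np.linalg.norm(m[:2]-B(0,70)),np.degrees(np.arctan2(*(m[:2]-B(0,70))[::-1])))
print('tool x az',np.degrees(np.arctan2(*(R.from_rotvec(st['eef_rot']).as_matrix()[:2,0])[::-1])))
l1=atz(p,(260+500/4,90+287/3),63,st); print('tab top',l1, l1[:2]-B(0,70),np.degrees(np.arctan2(*(l1[:2]-B(0,70))[::-1])))
E
```

```text
[ 5.07974370e+02  9.25881797e+01 -1.95500372e-01] [ 0.4 -2.8  4.4  2.8 -4.9  1.9]
knob [521.57238807 161.25472115] stand [488.54863024  -5.5068794 ]
knob meas skirt [517.24508611 147.15293034  28.        ]
nose [488.1412145  167.48426014  23.        ] 34.00662468522708 169.44460694288404
mark [526.83097642 178.76933335  18.        ] [533.65697297 199.85574342  18.        ] 72.0624319751311 29.367286606550508 72.8256427814373
tool x az 144.23113714005905
tab top [531.99524343 223.62910269  63.        ] [10.42285536 62.37438154] 80.51343638062143
```

Run:
```python
from h import *
t=viewer.grab_frame('top'); s=viewer.grab_frame('side'); st=status.observe(); p=viewer.grab_frame('wrist')
print(st['eef_pos'])
for n,c in (('top',t),('side',s),('wrist',p)):
    d=dict(c);d.pop('shot',None); np.savez('v_%s.npz'%n,**d,pos=st['eef_pos'],rot=st['eef_rot'])
    save('v_%s.png'%n,c['image'])
print(proj(t,st['eef_pos']),proj(s,st['eef_pos']))
im=cv2.resize(t['image'][205:300,220:370],None,fx=5,fy=5,interpolation=cv2.INTER_CUBIC);save('v_tz.png',im)
im=cv2.resize(s['image'][240:390,260:410],None,fx=4,fy=4,interpolation=cv2.INTER_CUBIC);save('v_sz.png',im)
```

```text
[520.55571658 159.72587877 248.69411092]
[256.98063557 233.76100453] [321.06729245 246.31553322]
```

View pics/v_tz.png

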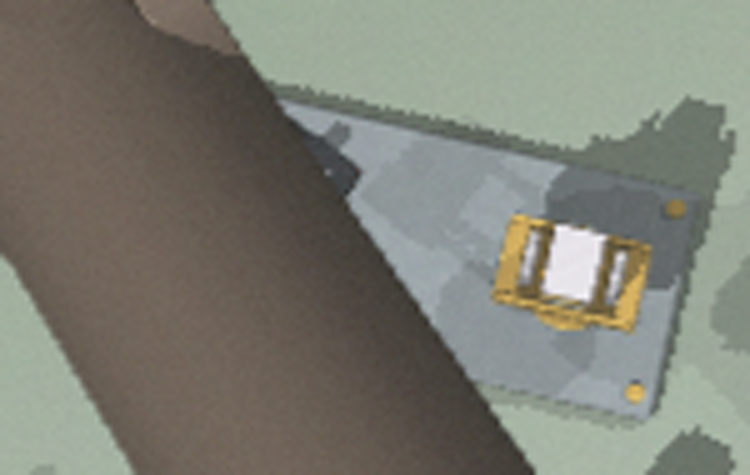

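View pics/v_sz.png

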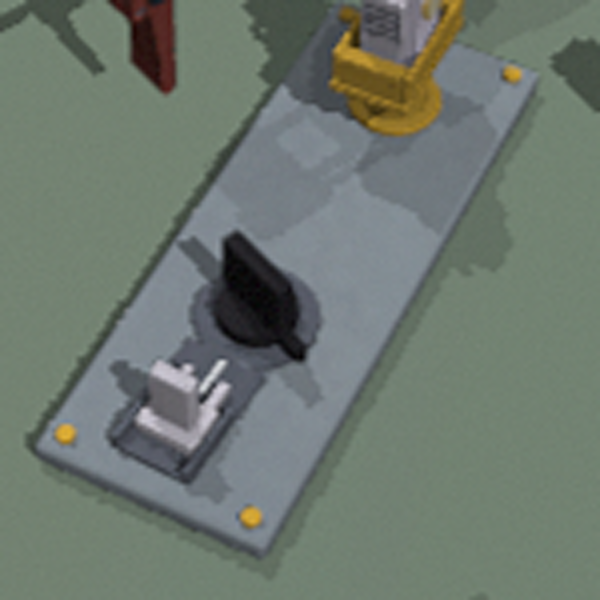

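Run:
```python
from h import *
t,_=load('v_top.npz'); s,_=load('v_side.npz'); p,st=load('v_wrist.npz')
tz=lambda x,y:(220+x/4.4-.4,200+y/4.4-.4)
sz=lambda x,y:(260+x/4-.4,240+y/4-.4)
def rep(n,c,obs,st=None):
    v,r=basefit(c,st,obs); cc,ss=np.cos(v[2]),np.sin(v[2])
    print(n,v.round(3),'knob',np.round([v[0]-ss*70,v[1]+cc*70],1),'stand',np.round([v[0]+ss*100,v[1]-cc*100],1),r.round(1))
rep('top',t,[((65,175,15),tz(85,70)),((65,-175,15),tz(612,190)),((-65,-175,15),tz(574,388)),((-65,175,15),tz(35,264))])
rep('side',s,[((65,175,15),sz(38,447)),((-65,175,15),sz(262,545)),((-65,-175,15),sz(537,78))])
for uv in [(393,101),(435,218),(87,244)]: print(atz(p,uv,15,st))
print('top knob skirt',atz(t,tz(238,208),28),'side',atz(s,sz(256,308),28))
print('top mark? side mark',atz(s,sz(202,390),18),atz(s,sz(226,362),18))
```

```text
top [ 5.07025e+02  9.22140e+01 -1.98000e-01] knob [520.8 160.8] stand [487.4  -5.8] [-0.9 -0.7  1.7 -0.4  0.2  0.6 -1.   0.4]
side [ 5.07444e+02  9.32970e+01 -1.95000e-01] knob [521. 162.] stand [488.   -4.8] [-1.6 -0.3  0.7  1.3  0.9 -1.8]
[479.7785208  275.93349454  15.        ]
[600.27172086 250.28974146  15.        ]
[411.81321443 -60.04984014  15.        ]
top knob skirt [516.11465956 145.99095618  28.        ] side [518.24734766 149.45061302  28.        ]
top mark? side mark [532.60984119 199.14710263  18.        ] [525.73212495 179.33467779  18.        ]
```

Run:
```python
from h import *
t,_=load('v_top.npz'); s,_=load('v_side.npz'); p,st=load('v_wrist.npz')
tz=lambda x,y:(220+x/5-.4,205+y/5-.4)
for uv in [(514,213),(650,243),(632,332),(492,300)]: print(atz(t,tz(*uv),80).round(1))
print('cass top',atz(t,tz(575,262),128).round(1))
```

```text
[512.8  11.7  80. ]
[498.8 -60.   80. ]
[451.9 -51.6  80. ]
[466.7  22.   80. ]
cass top [483.3 -20.3 128. ]
```

```bash
python3 -m crank '[[[0,0,0,-0.1,-0.3,3,0.2],[0,0,0,-0.2,-0.6,6,0],[0,0,0,-0.3,-0.9,9,0],[0,0,0,-0.4,-1.2,12,0],[0,0,0,-0.4,-1.2,13,0],[0,0,0,-0.4,-1.2,13,0],[0,0,0,-0.4,-1.2,13,0],[0,0,0,-0.4,-1.2,13,0]]]' 10
python3 - <<'E'
from h import *
for i in range(2):
    st=status.observe(); p=viewer.grab_frame('wrist'); print(st['time_s'],np.round(st['eef_pos'],1),np.round(st['eef_rot'],4),st['width'])
save('w3.png',p['image'])
print(proj(p,[517,147.5,64],st),proj(p,[517,147.5,28],st))
M=R.from_rotvec(st['eef_rot']).as_matrix(); print(M.round(3), M.T@(np.array([517,147.5,50])-st['eef_pos']))
E
```

```text
time_s: 4.47
eef_pos: [517.9, 148.8, 120.4]
eef_rot: [0.962, 2.989, 0.003]
ft_force: [-0.4, -1.5, 1.1]
width: 44.1
4.4667 [517.9 148.8 120.4] [9.6160e-01 2.9888e+00 2.6000e-03] 44.072524747988844
4.5167 [517.9 148.7 120.5] [9.6160e-01 2.9883e+00 2.6000e-03] 43.58714424337021
[314.8147586  267.47303282] [315.17726315 248.73491393]
[[-0.812  0.583  0.003]
 [ 0.583  0.812  0.001]
 [-0.002  0.002 -1.   ]] [ 0.1983056  -1.64847679 70.46336586]
```

View pics/w3.png

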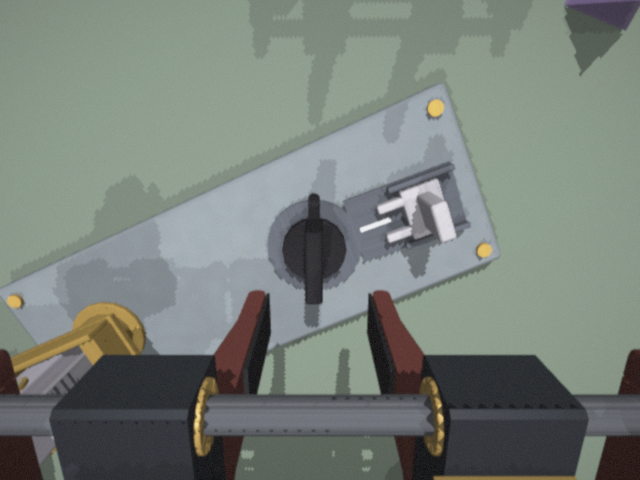

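```bash
python3 -m crank '[[[0,0,0,0,-0.15,3,0],[0,0,0,0,-0.15,6,0],[0,0,0,0,-0.15,8,0],[0,0,0,0,-0.15,8.6,0],[0,0,0,0,-0.15,8.6,0],[0,0,0,0,-0.15,8.6,-1],[0,0,0,0,-0.15,8.6,-1],[0,0,0,0,-0.15,8.6,-1]]]' 30
python3 -m crank '[[[0,0,0,0,0,0,-1],[0,0,0,0,0,0,-1],[0,0,0,0,0,0,-1],[0,0,0,0,0,0,-1]]]'
```

```text
time_s: 5.23
eef_pos: [517.0, 147.0, 34.2]
eef_rot: [0.962, 2.988, 0.002]
ft_force: [0.0, -0.5, 0.2]
width: 27.4
time_s: 5.57
eef_pos: [516.2, 146.5, 33.3]
eef_rot: [0.963, 2.99, -0.0]
ft_force: [-0.7, -1.6, 6.6]
width: 11.2
```

```bash
python3 -m crank '[[[0,0,5,0,0,0,-1],[0,0,10,0,0,0,-1],[0,0,15,0,0,0,-1],[0,0,20,0,0,0,-1],[0,0,25,0,0,0,-1],[0,0,30,0,0,0,-1],[0,0,35,0,0,0,-1],[0,0,40,0,0,0,-1]]]'
```

```text
time_s: 6.23
eef_pos: [516.6, 146.8, 33.3]
eef_rot: [1.932, 2.476, 0.002]
ft_force: [0.8, -0.6, 4.0]
width: 10.8
```

```bash
python3 -m crank '[[[0,0,5,0,0,0,-1],[0,0,10,0,0,0,-1],[0,0,15,0,0,0,-1],[0,0,20,0,0,0,-1],[0,0,25,0,0,0,-1],[0,0,30,0,0,0,-1],[0,0,32,0,0,0,-1],[0,0,32,0,0,0,-1]]]'
python3 - <<'E'
from h import *
for i in range(4):
    st=status.observe(); p=viewer.grab_frame('wrist')
print(st['time_s'],np.round(st['eef_pos'],1),np.round(st['ft_force'],1))
M=R.from_rotvec(st['eef_rot']).as_matrix(); print('tool x az',np.degrees(np.arctan2(M[1,0],M[0,0])))
save('w4.png',p['image']); im=cv2.resize(p['image'][120:330,200:440],None,fx=3.2,fy=2.8,interpolation=cv2.INTER_CUBIC);save('w4z.png',im)
E
```

```text
time_s: 6.9
eef_pos: [517.0, 146.7, 33.3]
eef_rot: [2.537, 1.851, 0.003]
ft_force: [1.6, -0.9, 3.6]
width: 10.9
7.05 [517.  146.7  33.3] [ 3.  -1.3  5. ]
tool x az 72.38304136824752
```

View pics/w4.png

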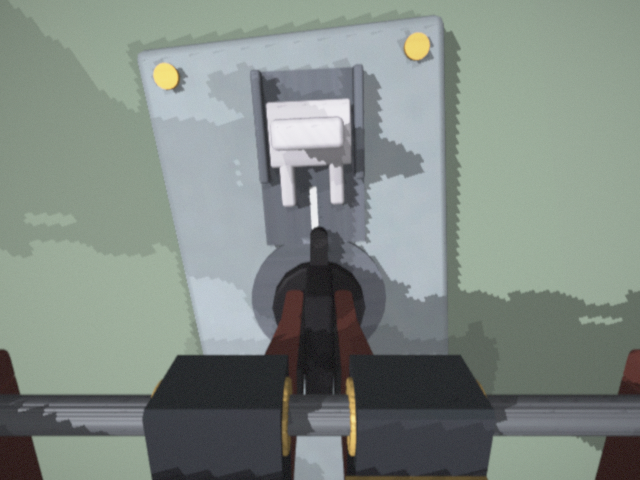

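Run:
```python
from h import *
st=status.observe(); p=viewer.grab_frame('wrist')
im=cv2.resize(p['image'][80:340,230:400],None,fx=4,fy=2.3,interpolation=cv2.INTER_CUBIC);save('w4z.png',im)
K=st['eef_pos'][:2]
az=lambda v:np.degrees(np.arctan2(v[1],v[0]))
a=atz(p,(313,188),18,st)[:2];b=atz(p,(315,228),18,st)[:2]; n=atz(p,(319,230),23,st)[:2]
print('markline',az(a-b),'K->mark',az((a+b)/2-K),np.linalg.norm((a+b)/2-K),'nose',az(n-K),np.linalg.norm(n-K))
q=atz(p,(288,190),22,st)[:2]; r=atz(p,(337,190),22,st)[:2]; print('prongs mid',az((q+r)/2-K),np.linalg.norm(q-r))
q=atz(p,(308,133),63,st)[:2]; print('tab top',az(q-K),np.linalg.norm(q-K),q)
print(proj(p,[*K,28],st),proj(p,[*K,64],st))
```

```text
markline 75.01614990963073 K->mark 73.9003101948815 45.34229200107177 nose 70.70586157709063 36.435512459761355
prongs mid 74.28056846450555 21.565413143004864
tab top 74.26960593100057 79.51504459924939 [538.56575757 223.26519154]
[316.69888965 308.22948644] [316.44267233 350.69412014]
```

View pics/w4z.png

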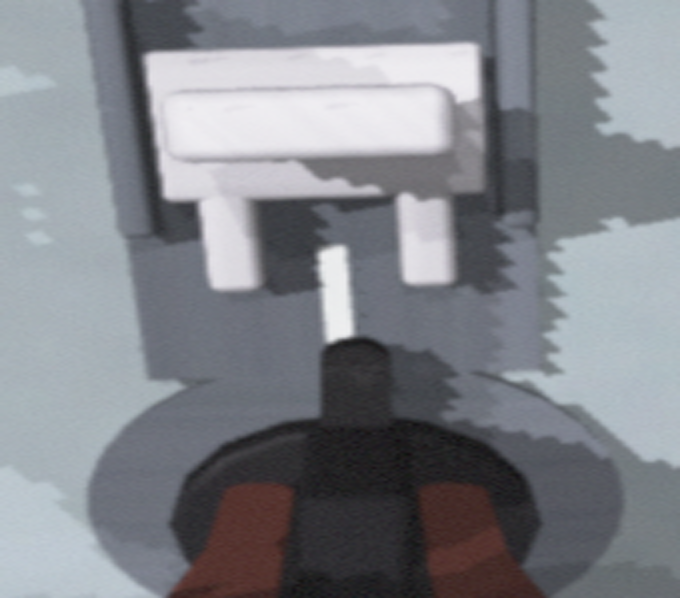

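```bash
python3 -m crank '[[[0,0,-1.3,0,0,0,-1],[0,0,-2.5,0,0,0,-1],[0,0,-2.5,0,0,0,-1],[0,0,-2.5,0,0,0,-1],[0,0,-2.5,0,0,0,-0.3],[0,0,-2.5,0,0,0,-0.3],[0,0,-2.5,0,0,0,-0.3],[0,0,-2.5,0,0,0,-0.3]]]'
```

```text
time_s: 7.82
eef_pos: [515.2, 146.6, 32.2]
eef_rot: [-2.494, -1.909, 0.002]
ft_force: [0.0, -0.4, -0.7]
width: 30.2
```

```bash
python3 -m crank '[[[0,0,0,0,0,-2,-0.3],[0,0,0,0,0,-4,-0.1],[0,0,0,2,0,-6,0],[0,0,0,5,0,-7,0],[0,0,0,7.9,0,-7,0],[0,0,0,7.9,0,-7,0],[0,0,0,7.9,0,-7,0],[0,0,0,7.9,0,-7,0]]]'
python3 - <<'E'
from h import *
for i in range(3):
    st=status.observe(); p=viewer.grab_frame('wrist')
print(st['time_s'],np.round(st['eef_pos'],1),np.round(st['ft_force'],1),st['width'])
M=R.from_rotvec(st['eef_rot']).as_matrix(); print('tool x az',np.degrees(np.arctan2(M[1,0],M[0,0])))
d=dict(p);d.pop('shot',None); np.savez('w5.npz',**d,pos=st['eef_pos'],rot=st['eef_rot'])
save('w5.png',p['image']);
E
```

```text
time_s: 8.48
eef_pos: [535.8, 222.1, 101.9]
eef_rot: [2.495, 1.909, -0.003]
ft_force: [-0.2, -0.1, -1.0]
width: 44.0
8.5833 [536.2 221.3 102. ] [-0.1 -0.6  0.1] 44.016403501801975
tool x az 74.74767487496071
```

View pics/w5.png

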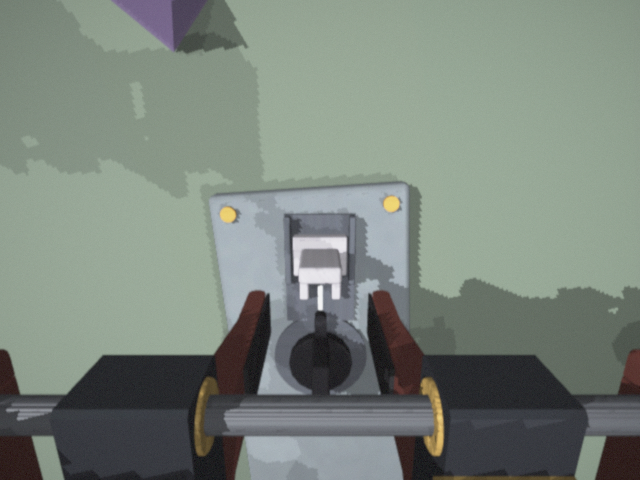

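Run:
```python
from h import *
p,st=load('w5.npz')
im=cv2.resize(p['image'][225:375,260:380],None,fx=5,fy=4,interpolation=cv2.INTER_CUBIC);save('w5z.png',im)
M=R.from_rotvec(st['eef_rot']).as_matrix()
for X in ([517,147,28],[517+45*.275,147+45*.961,18],[517+38*.275,147+38*.961,23],[517+80*.275,147+80*.961,63]): print(proj(p,X,st).round(1),(M.T@(np.array(X)-st['eef_pos'])).round(1))
```

```text
[318.9 364. ] [-76.6   1.1  74.1]
[319.7 298.3] [-31.6   1.7  84.1]
[319.6 311. ] [-38.6   1.6  79.1]
[320.8 274.9] [ 3.3  2.1 39. ]
```

View pics/w5z.png

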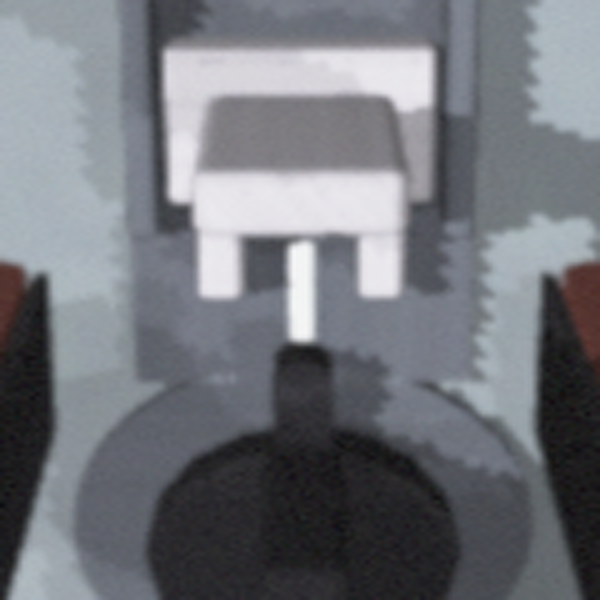

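```bash
python3 -m crank '[[[0,0,0,0.3,0.15,3,0],[0,0,0,0.3,0.15,5.5,0],[0,0,0,0.3,0.15,6.6,0],[0,0,0,0.3,0.15,6.6,0],[0,0,0,0.3,0.15,6.6,-1],[0,0,0,0.3,0.15,6.6,-1],[0,0,0,0.3,0.15,6.6,-1],[0,0,0,0.3,0.15,6.6,-1]]]' 20
```

```text
time_s: 9.3
eef_pos: [538.3, 226.1, 37.9]
eef_rot: [-2.495, -1.908, -0.0]
ft_force: [-3.0, -0.0, 5.4]
width: 24.0
```

```bash
python3 -m crank '[[[0,0,0,-0.4,0,0,-1],[0,0,0,-0.8,0,0,-1],[0,0,0,-1.2,0,0,-1],[0,0,0,-1.6,0,0,-1],[0,0,0,-2.0,0,0,-1],[0,0,0,-2.4,0,0,-1],[0,0,0,-2.6,0,0,-1],[0,0,0,-2.6,0,0,-1]]]'
python3 -m crank '[[[0,0,0,0,0,0,-1],[0,0,0,0,0,0,-1],[0,0,0,0,0,0,-1],[0,0,0,0,0,0,-1]]]'
```

```text
time_s: 9.97
eef_pos: [531.9, 201.9, 37.9]
eef_rot: [-2.494, -1.909, -0.004]
ft_force: [-4.2, 3.9, 5.7]
width: 23.5
time_s: 10.3
eef_pos: [532.0, 201.9, 37.9]
eef_rot: [-2.494, -1.909, -0.004]
ft_force: [-4.5, 4.6, 6.1]
width: 24.2
```

```bash
python3 -m crank '[[[0,0,0,0,0,0,0],[0,0,0,0,0,0,0],[0,0,0,0,0,0,0],[0,0,0,0,0,-3,0],[0,0,0,0,0,-6,0],[0,0,0,-1,0,-9,0],[0,0,0,-3,0,-11,0],[0,0,0,-3,0,-13,0]]]'
python3 - <<'E'
from h import *
for i in range(3):
    st=status.observe(); p=viewer.grab_frame('wrist')
print(st['time_s'],np.round(st['eef_pos'],1),np.round(st['ft_force'],1),st['width'])
save('w6.png',p['image']); im=cv2.resize(p['image'][200:400,240:400],None,fx=4,fy=3,interpolation=cv2.INTER_CUBIC);save('w6z.png',im)
K=np.array([516.7,147]);u=np.array([.275,.961])
for d in (55,80): print(d,proj(p,[*(K+d*u),63],st).round(1))
s=viewer.grab_frame('side'); im=cv2.resize(s['image'][215:385,260:400],None,fx=4,fy=3.5,interpolation=cv2.INTER_CUBIC);save('s6z.png',im)
E
```

```text
time_s: 10.97
eef_pos: [524.2, 167.3, 167.9]
eef_rot: [2.497, 1.903, -0.002]
ft_force: [0.8, -0.8, -0.7]
width: 43.9
11.0667 [526.3 170.5 170. ] [ 0.9  0.2 -0.4] 43.76099663105399
55 [313.  203.2]
80 [313.3 166.4]
```

View pics/w6z.png

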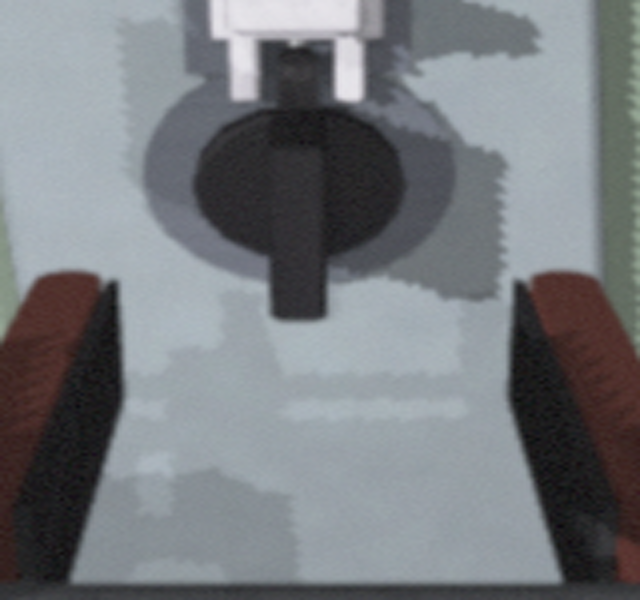

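View pics/s6z.png

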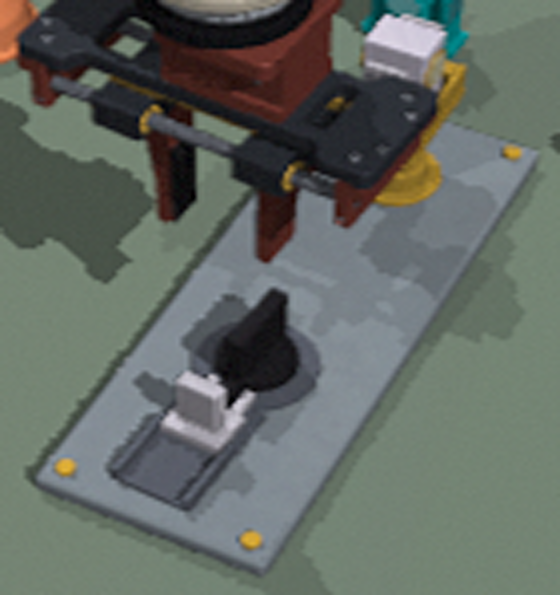

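Run:
```python
from h import *
st=status.observe(); print(np.round(st['joint_positions'],2),st['eef_pos'])
t=np.load('v_top.npz')
M=R.from_rotvec(st['eef_rot']).as_matrix()
print(M.T@(np.array([483.5,-19.5,225])-st['eef_pos']))
```

```text
[-0.07  0.38 -0.43  1.82  0.19  0.98 -0.84] [524.55204352 170.89084911 166.81607655]
[-194.47107109   10.49698642  -58.22482661]
```

```bash
python3 -m crank '[[[0,0,-6,0,0,-2.5,0.4],[0,0,-12,-0.5,0,-4.5,0.7],[0,0,-18,-2,0,-5.5,1],[0,0,-24,-4.5,0.2,-5.8,1],[0,0,-30,-7,0.4,-5.8,1],[0,0,-36,-9.5,0.6,-5.8,1],[0,0,-42,-12,0.8,-5.8,1],[0,0,-48,-14.5,1,-5.8,1]]]'
python3 - <<'E'
from h import *
st=status.observe(); print(np.round(st['joint_positions'],2),st['eef_pos'])
M=R.from_rotvec(st['eef_rot']).as_matrix()
print('y az',np.degrees(np.arctan2(M[1,1],M[0,1])),M.T@(np.array([483.5,-19.5,225])-st['eef_pos']))
E
```

```text
time_s: 11.83
eef_pos: [494.9, 27.8, 223.1]
eef_rot: [-1.494, -2.761, 0.002]
ft_force: [0.5, -0.6, -0.3]
width: 87.7
[ 0.31  0.24 -0.55  1.87  0.14  1.07  0.29] [494.92296962  27.79324681 223.09476021]
y az 33.147566308954886 [-33.3483727  -35.42733072  -1.88564157]
```

```bash
python3 -m crank '[[[0,0,-7,-1,-1,0,1],[0,0,-14,-2,-2,0,1],[0,0,-21,-3,-3,0,1],[0,0,-28,-3.3,-3.5,0,1],[0,0,-35,-3.3,-3.5,0,1],[0,0,-42,-3.3,-3.5,0,1],[0,0,-45.5,-3.3,-3.5,0,1],[0,0,-45.5,-3.3,-3.5,0,1]]]'
python3 - <<'E'
from h import *
for i in range(6):
    st=status.observe(); p=viewer.grab_frame('wrist')
print(st['time_s'],np.round(st['eef_pos'],1),np.round(st['joint_positions'],2))
M=R.from_rotvec(st['eef_rot']).as_matrix()
print('y az',np.degrees(np.arctan2(M[1,1],M[0,1])),M.T@(np.array([483.5,-19.5,101])-st['eef_pos']))
save('w7.png',p['image'])
d=dict(p);d.pop('shot',None); np.savez('w7.npz',**d,pos=st['eef_pos'],rot=st['eef_rot'])
for z in (143,95): print(z,proj(p,[483.5,-19.5,z],st))
for q in ['cassette','socket']:
    r=viewer.trace(p,q); print(q,[(round(a['score'],2),np.round(a['point']).tolist(),int(a['region'].sum())) for a in r])
E
```

```text
time_s: 12.5
eef_pos: [483.8, -17.9, 223.2]
eef_rot: [-0.315, -3.123, -0.001]
ft_force: [-0.4, -0.2, -0.5]
width: 87.9
12.75 [484.1 -17.8 224.2] [ 0.49  0.23 -0.64  1.89  0.16  1.07  1.15]
y az 78.23322173333098 [  0.19902793  -1.79753188 123.20242729]
143 [315.36731138 253.81172287]
95 [315.84978992 233.93987426]
cassette [(0.81, [236.0, 46.0], 3786), (0.69, [173.0, 267.0], 3488), (0.55, [315.0, 242.0], 3628)]
socket [(0.81, [323.0, 210.0], 2995)]
```

View pics/w7.png

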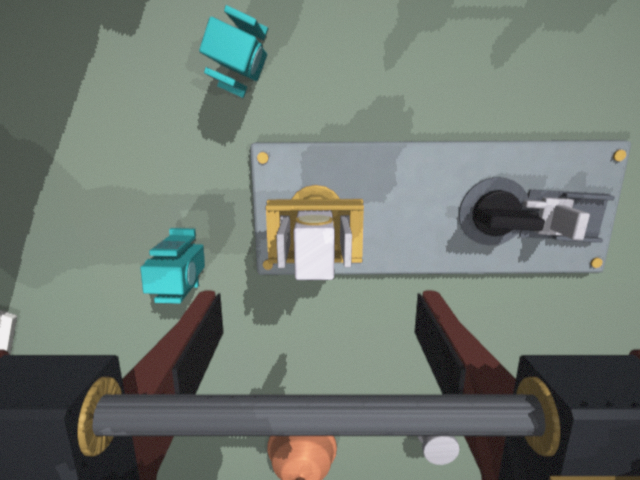

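Run:
```python
from h import *
p,st=load('w7.npz')
im=cv2.resize(p['image'][170:300,230:400],None,fx=4,fy=4,interpolation=cv2.INTER_CUBIC);save('w7z.png',im)
```

```text
(no output)
```

View pics/w7z.png

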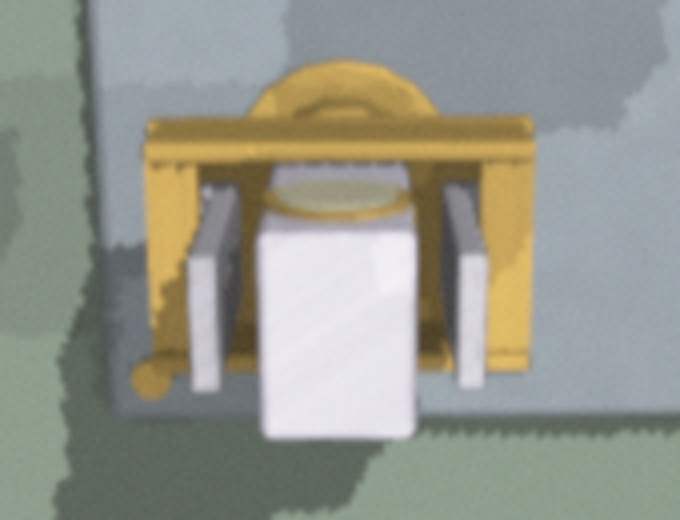

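The white cassette at (315,254), in the brass tray with its lens and sprung plates visible, is the real one. The others, at (233,50) and (173,268), are turquoise. Descending.

```bash
python3 -m crank '[[[0,0,0,0,-0.25,2.5,1],[0,0,0,0,-0.25,5,1],[0,0,0,0,-0.25,7.5,1],[0,0,0,0,-0.25,9.5,1],[0,0,0,0,-0.25,10.5,1],[0,0,0,0,-0.25,10.5,1],[0,0,0,0,-0.25,10.5,1]]]' 25
python3 - <<'E'
from h import *
for i in range(3):
    st=status.observe(); p=viewer.grab_frame('wrist')
print(st['time_s'],np.round(st['eef_pos'],1),np.round(st['ft_force'],1))
M=R.from_rotvec(st['eef_rot']).as_matrix(); print(np.degrees(np.arctan2(M[1,1],M[0,1])))
save('w8.png',p['image'])
for X in ([483.5,-19.5,143],[483.5,-19.5,134]): print(proj(p,X,st),M.T@(np.array(X)-st['eef_pos']))
s=viewer.grab_frame('side'); im=cv2.resize(s['image'][180:330,280:440],None,fx=4,fy=4,interpolation=cv2.INTER_CUBIC);save('s8z.png',im)
E
```

```text
time_s: 13.48
eef_pos: [483.9, -20.1, 119.9]
eef_rot: [-0.32, -3.125, -0.0]
ft_force: [-0.0, -0.5, -0.2]
width: 87.8
13.5833 [484.7 -20.2 120.8] [0.4 0.2 0.3]
78.30916505770077
[319.11282254 333.58880793] [  1.28216066   0.49386184 -22.16311551]
[319.07929747 322.63669349] [  1.29899304   0.4917764  -13.16313149]
```

View pics/w8.png

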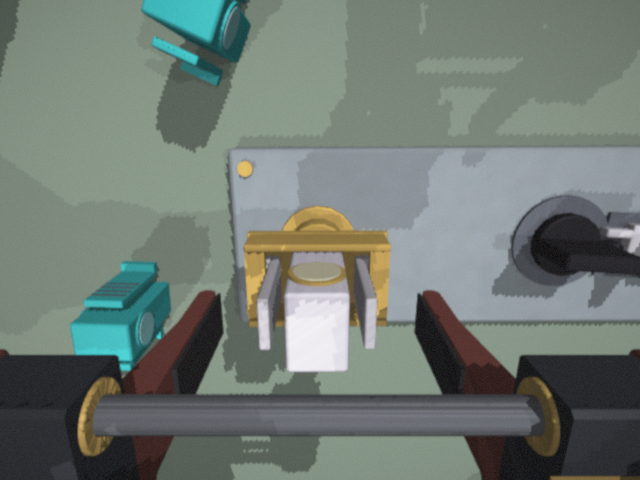

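View pics/s8z.png

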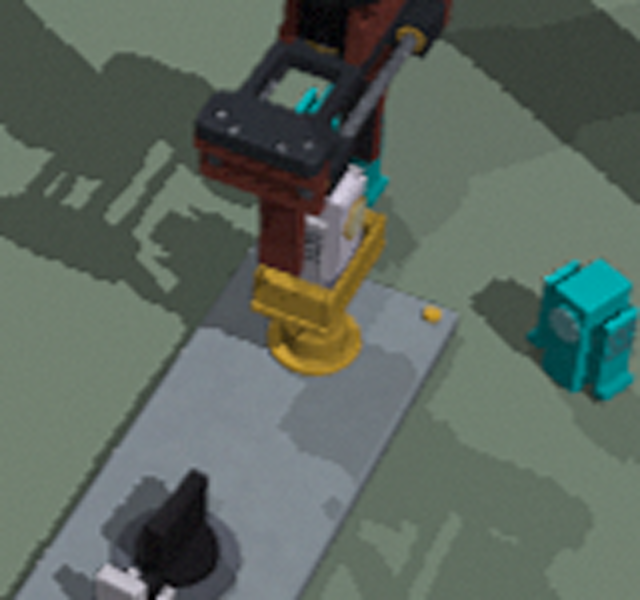

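```bash
python3 -m crank '[[[0,0,0,0.1,0,1,1],[0,0,0,0.1,0,1.9,1],[0,0,0,0.1,0,1.9,1],[0,0,0,0.1,0,1.9,1],[0,0,0,0.1,0,1.9,-1],[0,0,0,0.1,0,1.9,-1],[0,0,0,0.1,0,1.9,-1],[0,0,0,0.1,0,1.9,-1]]]' 25
python3 -m crank '[[[0,0,0,0,0,0,-1],[0,0,0,0,0,0,-1],[0,0,0,0,0,0,-1],[0,0,0,0,0,0,-1]]]'
```

```text
time_s: 14.35
eef_pos: [483.0, -20.2, 100.8]
eef_rot: [0.32, 3.125, -0.0]
ft_force: [-0.6, -0.2, 0.2]
width: 64.6
time_s: 14.68
eef_pos: [482.9, -20.2, 100.8]
eef_rot: [0.32, 3.125, -0.0]
ft_force: [0.1, -1.5, 2.0]
width: 38.0
```

```bash
python3 -m crank '[[[0,0,0,0,0,0,-1],[0,0,0,0,0,0,-1],[0,0,0,0,0,0,-1],[0,0,0,0,0,0,-1],[0,0,0,0,0,0,-1],[0,0,0,0,0,0,-1]]]'
```

```text
time_s: 15.18
eef_pos: [482.9, -20.3, 100.8]
eef_rot: [0.32, 3.125, -0.0]
ft_force: [-1.5, -1.2, 5.1]
width: 34.3
```

```bash
python3 -m crank '[[[0,0,0,0,0,-0.3,-1],[0,0,0,0,0,-0.6,-1],[0,0,0,0,0,-1,-1],[0,0,0,0,0,-1.4,-1],[0,0,0,0,0,-1.8,-1],[0,0,0,0,0,-2.2,-1],[0,0,0,0,0,-2.2,-1]]]'
python3 - <<'E'
from h import *
st=status.observe(); s=viewer.grab_frame('side');p=viewer.grab_frame('wrist'); save('w9.png',p['image'])
print(st['width'],st['ft_force']); im=cv2.resize(s['image'][150:310,270:430],None,fx=4,fy=3.7,interpolation=cv2.INTER_CUBIC);save('s9z.png',im)
E
```

```text
time_s: 15.77
eef_pos: [483.3, -20.1, 123.5]
eef_rot: [0.32, 3.124, -0.0]
ft_force: [0.4, -0.5, -1.3]
width: 33.9
33.911825933724636 [ 0.39726094 -0.45161924 -1.26009634]
```

View pics/s9z.png

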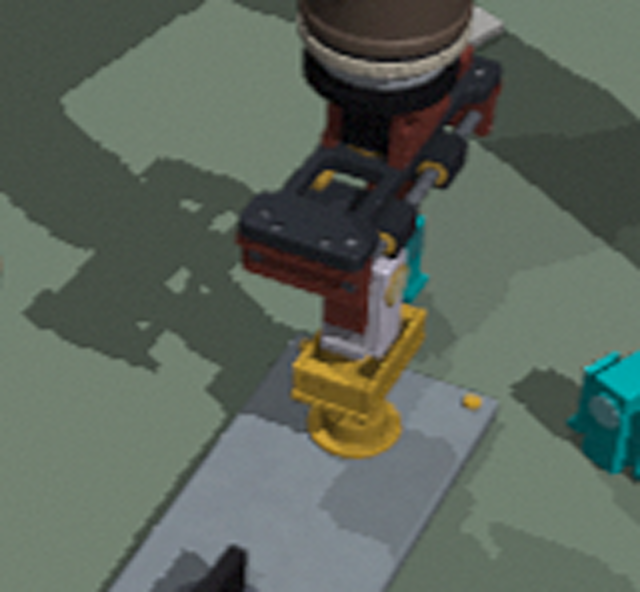

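View pics/w9.png

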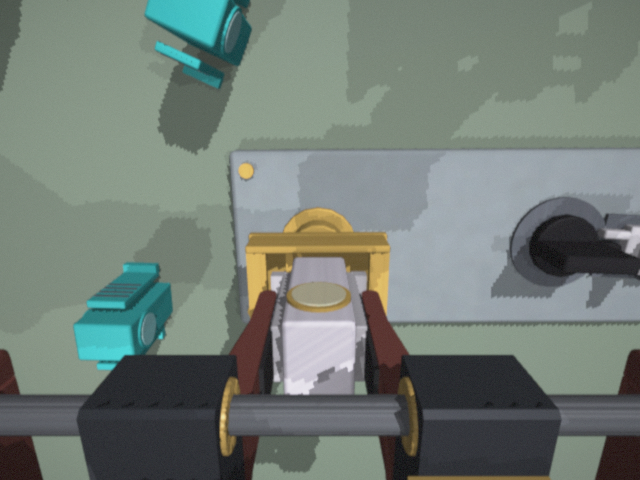

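Both catches are in and the cassette is rising with the gripper. Lifting further.

```bash
python3 -m crank '[[[0,0,0,0,0,-0.6,-1],[0,0,0,0,0,-1.5,-1],[0,0,0,0,0,-2.5,-1],[0,0,0,0,0,-3.5,-1],[0,0,0,0,0,-4.5,-1],[0,0,0,0,0,-5.5,-1],[0,0,0,0,0,-6.3,-1],[0,0,0,0,0,-7,-1]]]'
python3 -m crank '[[[0,0,0,0,0,-0.2,-1],[0,0,0,0,0,-0.2,-1],[0,0,0,0,0,-0.2,-1],[0,0,0,0,0,-0.2,-1],[0,0,0,0,0,-0.2,-1],[0,0,0,0,0,-0.2,-1],[0,0,0,0,0,-0.2,-1],[0,0,0,0,0,-0.2,-1]]]'
python3 - <<'E'
from h import *
for i in range(2):
    st=status.observe(); s=viewer.grab_frame('side');p=viewer.grab_frame('wrist'); print(st['time_s'],st['eef_pos'],st['width'],st['ft_force'])
save('w10.png',p['image']); im=cv2.resize(s['image'][120:360,250:430],None,fx=3.5,fy=2.5,interpolation=cv2.INTER_CUBIC);save('s10z.png',im)
E
```

```text
time_s: 16.53
eef_pos: [483.0, -20.2, 193.9]
eef_rot: [0.32, 3.124, -0.0]
ft_force: [-0.1, -1.2, -1.8]
width: 34.2
time_s: 17.2
eef_pos: [482.7, -20.2, 194.5]
eef_rot: [-0.32, -3.125, -0.0]
ft_force: [-0.6, 0.2, -1.9]
width: 34.4
17.2 [482.72075046 -20.15997341 194.45258876] 34.445587339520955 [-0.58378969  0.185437   -1.92731458]
17.3 [482.75353    -20.17419581 194.5494913 ] 34.649110947809774 [-0.9177351   0.10344177 -2.05802894]
```

View pics/s10z.png

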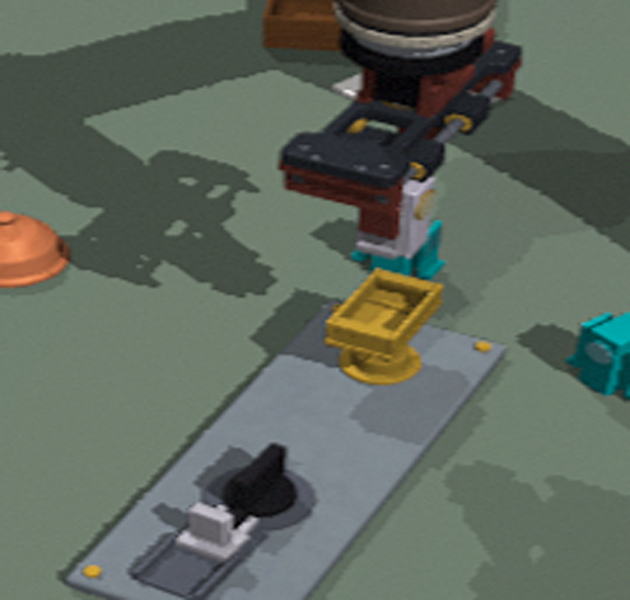

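View pics/w10.png

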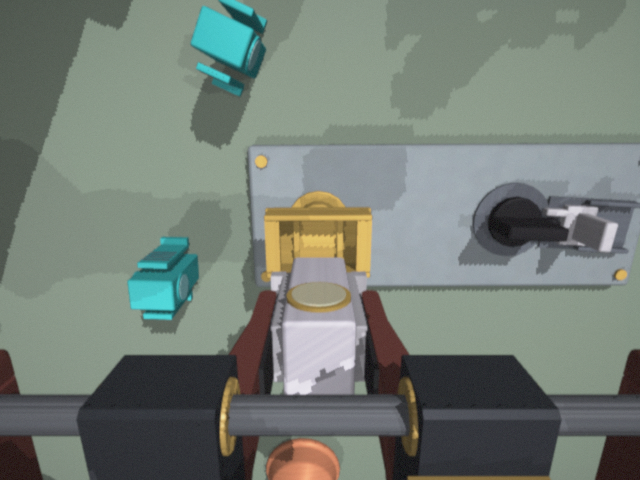

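```bash
python3 -c "
from bench import close_job,status
print(close_job()); print(status.observe()['width'])"
```

```text
the job is handed in; nothing more can be done
None
the job is handed in; nothing more can be done
```

The job is handed in at about 17 s of the 61 s allowed; no verdict is reported, but my last checks found nothing wrong.

**What I did**
- **Knob:** I turned it about 71° clockwise. My first stop was about 3° past the mark by my measurement, so I backed it off 2.5°. The enlarged wrist picture then showed the nose in line with the white mark.
- **Lock:** I gripped the tab and slid it in 25.0 mm by the measured tool travel, until it pushed back against its stop. The pictures show the prongs either side of the nose.
- **Cassette:** I pinched both catches with 25 N and drew it straight up 94 mm. It was held still and upright over the empty tray at the end, and the last pictures show the lock still in. The two turquoise look-alikes were not touched.

**What disagreed**
- **Knob and stand position:** Both lie about 15 mm from where the stated offsets would put them if the unit's origin were the plate's centre. All the views I measured them in agreed with each other, as did the 170 mm spacing between knob and stand, so I used those measurements.
- **Grip width:** It read 34–35 mm over the catches, where 36 mm was expected with both fully in. Less than 36 mm still means both are fully pressed.

I did not re-measure the prism, loupe, burner cover and test tile at the end. The arm never worked close to them, and no unexpected contact force showed.

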